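Set up the rod supports and lock the spring rest at its groove

TASK

Get the supports ready for the piston rod: stand the loose V-stand upright on the surface plate, midway between the end cap and the spring-loaded rod rest, with its V in line with the end cap's bore. Then grip the rod rest's leg in the fingers, press it down until the groove round it is level with the top of the cam ring, and, still gripping it there, swing the ring's cam lever clockwise (seen from above) fully shut. Finish while holding: do not let go of the leg, and leave the bushing, the grommets and the rod where they lie.

Things in the scene. Friction and masses are not known exactly. Their poses are not given: they have to be found in the camera images.
- surface_plate: dark cast-iron surface plate, 360 (its x) x 500 (its y) x 50 mm, fixed on the bench; origin at the centre of its underside, its flat top is 50 mm above. The end cap, rod rest, V-stand, bushing and grommets stand on this top. The line of the piston rod runs parallel to the plate's y axis.
- end_cap: rusted square cylinder end cap (80 x 80 x 24 mm, bore 23 mm) bolted upright to a steel angle plate (foot 80 x 90 mm), fixed on the plate, 150 mm tall. Origin at the centre of the foot's underside (plate top). The bore's axis runs along its y axis, 110 mm above the origin. It stands left or right of the rod rest, origins 300 mm apart; the line joining the two origins is the bore's line.
- rod_rest: spring-loaded rod rest, fixed on the plate: round base of 76 mm diameter, guide tube of 44 mm, and on it the cam ring (52 mm) whose flat top is 60 mm above the origin. Origin at the centre of the underside (plate top), z up; the leg stands on its z axis. Its yaw varies; a small square lug on the tube points to its +x.
- rest_leg: the rest's upright steel leg, 24 mm diameter, sliding vertically and free to turn about its axis. Origin on its axis at the dark 3 mm groove; its top is 40 mm above that. A spring holds the groove 25 mm above the ring; pressing takes 7 N, 10 N at the mark (origin level with the ring's top, 60 mm above rod_rest); let go it springs back, until the shut cam lever clamps it. Full travel 37 mm.
- cam_lever (a joint): turn of the cam ring and its lever about the leg's axis, rad: 0 open (lever along rod_rest's -x), growing clockwise from above to 0.9, shut on its stop. Stays where left; needs up to 0.2 N m. Its root, a block 12 mm wide from 14.5 to 34.5 mm off the leg's axis, stands 24 mm above the ring: a finger gripping the leg with its tip just above the ring meets it as the hand turns about the leg.
- lever_knob (a point): centre of the 20 mm black ball at the lever's end, 82 mm from the leg's axis and 24 mm above the ring's top
- v_stand: loose steel V-stand, about 0.75 kg, 112 mm tall: square foot 64 x 64 x 10 mm, stem 30 x 18 mm, head 50 mm (its x) x 24 mm (its y), from 60 to 112 mm height, with a 90 degree V cut in its top, 16 mm deep, running along its y axis. Origin at the centre of the foot's underside, z up. It starts on the robot's side of the plate, turned at random; either way round is right.
- bushing: bronze bushing, 44 mm outside diameter, 36 mm tall, standing near the plate's far edge; origin at the centre of its underside; leave it
- grommet0: black rubber grommet, 36 mm diameter, 14 mm tall, near the plate's far edge; origin at the centre of its underside; leave it
- grommet1: the other black rubber grommet, same size; leave it
- piston_rod: worn chrome piston rod, 20 mm diameter, 290 mm long, lying along x in a wooden trough on the bench left of the plate; leave it
Mind the look-alikes: they are no part of the job. What is shaped like the v_stand but pink or red is not meant.

How it is judged:
On the way, in this order (a step that is already met when the one before it is completed fails the run):
1. the V-stand stands let go midway between end cap and rod rest, in line (horizontal distance between v_stand and end_cap below 0.16 m and horizontal distance between v_stand and rod_rest below 0.16 m and x of v_stand in the frame of end_cap between -0.006 and 0.006 m and angle between the y axis of v_stand and the y axis of end_cap, either way round below 0.12 rad and angle between v_stand's own z axis and vertical below 0.05 rad and linear speed of v_stand below 0.01 m/s and contact force between the arm and v_stand below 0.1 N), for 0.2 s.
2. the fingers hold the leg pressed down to its groove, the lever still open (z of rest_leg in the frame of rod_rest between 0.0565 and 0.0635 m and contact force between the fingers and rest_leg above 2 N and value of joint cam_lever below 0.5 rad), for 0.1 s.
3. the lever is shut with the leg still held at the groove (z of rest_leg in the frame of rod_rest between 0.0565 and 0.0635 m and contact force between the fingers and rest_leg above 2 N and value of joint cam_lever above 0.82 rad), for 0.2 s.
At the end, for the whole second after the job is handed in: V-stand upright, untouched, at rest, midway between end cap and rod rest (10 mm along their line, 6 mm off it, V within 0.12 rad); leg's groove level with the cam ring's top within 3.5 mm; cam lever shut (0.82 rad or more of 0.9); the fingers still grip the leg with over 2 N (all of step 1 and all of step 3); the arm keeps its last pose, push and grip.
It fails at once if the lever swung past halfway while the leg was off its groove (value of joint cam_lever above 0.5 rad and (z of rest_leg in the frame of rod_rest above 0.066 m or z of rest_leg in the frame of rod_rest below 0.054 m)).
It fails at once if the lever swung past halfway while the fingers were not holding the leg (value of joint cam_lever above 0.5 rad and contact force between the fingers and rest_leg below 0.3 N).
It fails at once if a bystander moved more than 20 mm (distance of any of bushing, grommet0, grommet1, piston_rod from where it was at the start of the episode above 0.02 m).
It also fails if it takes over 45 s, if anything falls off the work surface, if the arm or the gripper's body presses on something with over 40 N, if the wrist force passes 120 N, or if a joint passes its speed limit or range.

ROBOT

A 6-joint arm with a two-finger parallel gripper is mounted at the origin on the work surface. World frame = base frame: x ahead of the robot, y to its left, z up, the work surface at z = 0. Lengths are in m, angles in rad, forces in N, time in s.
With the tool pointing down it reaches from about 0.35 to 0.975 m from the base axis. Payload 4.9 kg.
Tool frame: the origin (TCP) lies midway between the tips of the shut fingers; the grasp point (between the pads) lies 19 mm behind it; z points along the fingers, y is the line along which they close (so a half turn about z gives the same grasp; the last joint's range is limited). The gripper opens to 85 mm and grips with 20 to 120 N. Pads are 22 mm wide; open, the fingers measure 114 mm over their backs; the gripper's body (76 mm by 85 mm) begins 54 mm behind the grasp point. The pads swing forward as they close: fully open they stand 13 mm farther back than shut.
Start: joints at [-1.366, 0.053, 1.613, -0, 1.476, -0.119], TCP at [0.199, -0.593, 0.231] pointing down, gripper open.
Joint ranges: [-3.01, 3.01], [-1.01, 2.22], [0.06, 2.58], [-1.02, 4.17], [0.09, 2.62], [-3.14, 3.14]. Speed limits (rad/s): [2.57, 2.57, 3.14, 3.14, 3.14, 3.14].

INTERFACE

Orientations are given as [roll, pitch, yaw] about the fixed x, y, z axes, in that order (R = Rz(yaw) Ry(pitch) Rx(roll)).
In Python, from rig import sense, read_camera, sign_off gives the robot as it stands.
- The arm moves only by the shell command python3 -m inch 'ROWS' [OPENING] [FORCE]. ROWS is JSON, a list of rows, each a list of 2 entries, a list of its own where there are three numbers: the shift along the tool's x, y, z in m, then the turn about the tool's z in degrees. A call has exactly 8 rows; each row shifts and turns the commanded pose from where the row before left it, along the tool's axes as they then stand; what a row does not reach is not made up. A row lasts 1/12 s, in which the tool goes at most 41.7 mm and 7.16 degrees, less where a joint would pass 70% of its speed; a pose out of reach is approached as far as the arm can. A call with a gripper value outside its range is refused whole. OPENING is the gripper command: -1 is shut, 1 is fully open, values between are in proportion, set as the call begins (- or left out, the last holds). The fingers move at their own pace and stop on an object; FORCE is the grip in N (left out, the last holds). Time passes only in rows, so rows that do not move let the fingers close, or fill a call up. It gives the time, the measured TCP pose, the force, the opening and the grip force at its end, in the units of the state.
- sense(): the state, without advancing time (a new reading comes with each control period).
- read_camera(name): name is "scene" or "side" or "wrist"; returns a dict with "frame" (400x640x3 uint8, blue, green, red), "fov_y" (degrees; the focal length in pixels is half the picture's height over the tangent of half this angle, whatever the lens; pixels are square), "cx", "cy" (the principal point, pixels), "T" (4x4, takes a point from camera to world coordinates); the wrist camera has in their place "mount" (4x4, takes a point from camera to tool coordinates, whose origin is the TCP and whose axes are the flange's). Camera axes: x right, y up, looking along -z (the intrinsics and any distortion apply to the point x, -y, -z); pixel columns grow to the right and rows downward; lengths in m; the calibration is good to about 2 mm. A picture is of the moment at which its call begins: read the wrist's pose just before it. There is no depth.
- sign_off(): hands the job in; it is judged then, once.
The state is a dict: "time_s": time; "q": joint angles; "qvel": joint speeds; "joint_efforts": joint torques, N m; "tcp_pos": TCP position; "orientation": TCP orientation; "wrist_force": force on the tool from outside, world axes, zero at the start; "wrist_torque": the same for the moment, N m; "finger_gap": opening from 0.0 (shut) to 1.0 (fully open); "grasp_force": force on a finger pad.
Only numpy, scipy, OpenCV 4.12 (cv2) and the standard library are available. Lean on these libraries where they do the work, as an engineer would, in place of code of your own. Each camera call takes 0.05 s, during which the arm holds its last target. There are 200 camera calls.

## Working session

There is one attempt and no reset: what is moved stays moved. The work goes in short steps, Python scripts to look and compute and a shell command to move; the robot and the scene stay as the last step left them, time stands still between calls to the robot, and variables do not carry over. Pictures are saved under pics/ and viewed, at most 10 in all, crops included, and the job is handed in when it is done.

```bash
ls; mkdir -p pics
cat > h.py <<'E'
import numpy as np, cv2
from rig import sense, read_camera
from scipy.spatial.transform import Rotation as R
def toolT():
    s=sense(); T=np.eye(4); T[:3,:3]=R.from_euler('xyz',s['orientation']).as_matrix(); T[:3,3]=s['tcp_pos']; return T
def ray(c,u,v,T):
    f=200/np.tan(np.radians(c['fov_y'])/2)
    d=np.array([(u-c['cx'])/f,-(v-c['cy'])/f,-1]); return T[:3,3],T[:3,:3]@d
def onz(c,u,v,z,T=None):
    o,d=ray(c,u,v,c['T'] if T is None else T); return o+d*(z-o[2])/d[2]
def proj(c,p,T=None):
    T=np.array(c['T'] if T is None else T); f=200/np.tan(np.radians(c['fov_y'])/2)
    q=np.linalg.inv(T)@np.append(p,1); return c['cx']-f*q[0]/q[2], c['cy']+f*q[1]/q[2]
E
python3 - <<'E'
from h import *
s=sense(); print({k:np.round(v,3) for k,v in s.items()})
ims=[]
import pickle
cams={}
for n in ['scene','side']:
    c=read_camera(n); cams[n]=c; cv2.imwrite(f'pics/{n}0.png',c['frame']); print(n,{k:(np.round(v,3).tolist()) for k,v in c.items() if k not in('frame',)})
T=toolT();c=read_camera('wrist');cams['wrist']=c;c['Tt']=T;cv2.imwrite('pics/wrist0.png',c['frame']);print({k:np.round(v,3).tolist() for k,v in c.items() if k!='frame'})
pickle.dump(cams,open('c0.pkl','wb'))
E
```

```text
pics
{'time_s': np.float64(0.0), 'q': array([-1.366,  0.053,  1.614, -0.   ,  1.476, -0.119]), 'qvel': array([-0.001, -0.001,  0.   , -0.001, -0.   ,  0.001]), 'joint_efforts': array([-1.0000e-03, -3.9369e+01, -3.7017e+01, -0.0000e+00,  7.0000e-03,
       -0.0000e+00]), 'tcp_pos': array([ 0.199, -0.592,  0.23 ]), 'orientation': array([-3.14 , -0.   ,  0.324]), 'wrist_force': array([-0.03 , -0.237, -0.241]), 'wrist_torque': array([-0.031,  0.036, -0.048]), 'grasp_force': np.float64(0.0), 'finger_gap': np.float64(0.997)}
scene {'fov_y': 51.736, 'cx': 323.583, 'cy': 202.433, 'T': [[0.839, -0.33, 0.433, 0.948], [0.544, 0.519, -0.659, -0.543], [-0.007, 0.789, 0.615, 0.684], [0.0, 0.0, 0.0, 1.0]]}
side {'fov_y': 45.587, 'cx': 317.165, 'cy': 203.822, 'T': [[0.985, 0.109, -0.137, 0.4], [-0.174, 0.529, -0.831, -0.825], [-0.018, 0.842, 0.539, 0.678], [0.0, 0.0, 0.0, 1.0]]}
{'fov_y': 58.385, 'cx': 320.464, 'cy': 197.334, 'mount': [[-0.0, 0.952, 0.306, 0.078], [1.0, 0.0, 0.001, 0.001], [0.0, 0.306, -0.952, -0.142], [0.0, 0.0, 0.0, 1.0]], 'Tt': [[0.948, 0.318, -0.0, 0.199], [0.318, -0.948, 0.002, -0.592], [0.0, -0.002, -1.0, 0.23], [0.0, 0.0, 0.0, 1.0]]}
```

View pics/scene0.png

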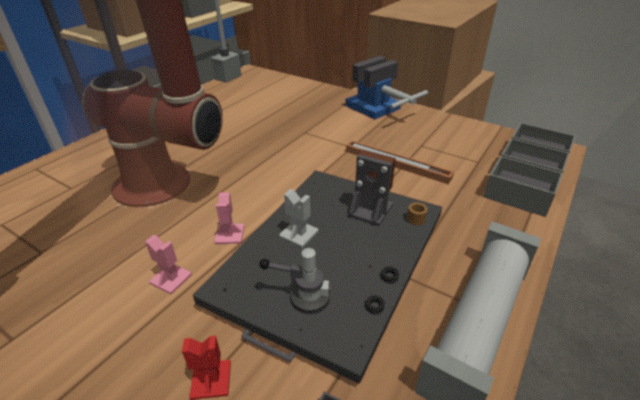

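View pics/side0.png

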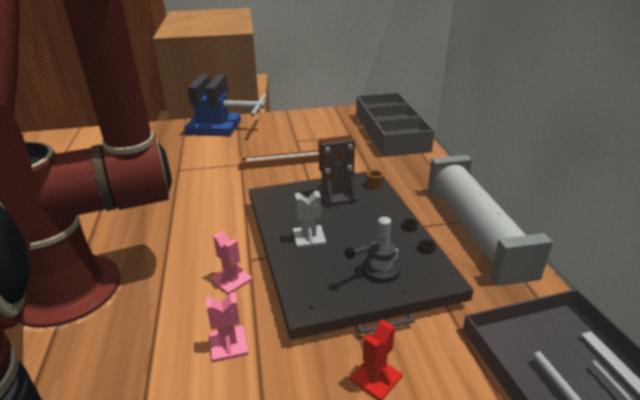

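The side and scene views show four V-stand shapes. The light steel one is at scene (298,218) and side (309,218). Pink ones are at scene (227,217) and (167,265), and a red one is at scene (207,365). I choose the steel one on the plate and check it in a crop.

Run:
```python
from h import *
import pickle
c=pickle.load(open('c0.pkl','rb'))
a=cv2.resize(c['scene']['frame'][140:340,230:450],None,fx=2.7,fy=2.7,interpolation=cv2.INTER_CUBIC)
cv2.imwrite('pics/crop1.png',a)
b=cv2.resize(c['side']['frame'][120:300,250:470],None,fx=3.3,fy=3.3,interpolation=cv2.INTER_CUBIC)
cv2.imwrite('pics/crop2.png',b)
S,D=c['scene'],c['side']
for n,p in [('far-left',(320,175)),('far-right',(441,207)),('near-r',(358,380)),('near-l',(200,297)),('bushbase',(417,221)),('g0',(389,277)),('g1',(375,307)),('restbase',(309,296)),('vfoot',(299,232))]:
    print(n,onz(S,*p,.05).round(3))
for n,p in [('fl',(250,187)),('fr',(382,175)),('nr',(470,292)),('nl',(288,325)),('restbase',(382,270)),('vfoot',(310,238))]:
    print(n,onz(D,*p,.05).round(3))
```

```text
far-left [0.427 0.235 0.05 ]
far-right [0.755 0.277 0.05 ]
near-r [ 0.801 -0.223  0.05 ]
near-l [ 0.462 -0.241  0.05 ]
bushbase [0.726 0.196 0.05 ]
g0 [0.747 0.002 0.05 ]
g1 [ 0.758 -0.079  0.05 ]
restbase [ 0.638 -0.125  0.05 ]
vfoot [0.514 0.015 0.05 ]
fl [0.402 0.258 0.05 ]
fr [0.755 0.249 0.05 ]
nr [ 0.788 -0.218  0.05 ]
nl [ 0.441 -0.235  0.05 ]
restbase [ 0.644 -0.125  0.05 ]
vfoot [0.52  0.009 0.05 ]
```

View pics/crop1.png

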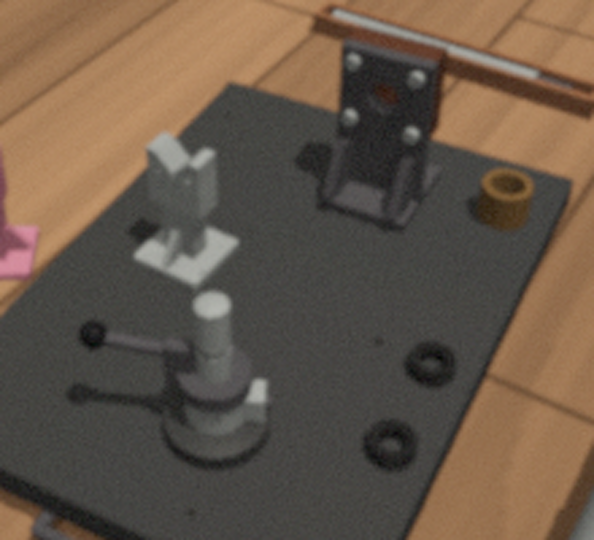

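View pics/crop2.png

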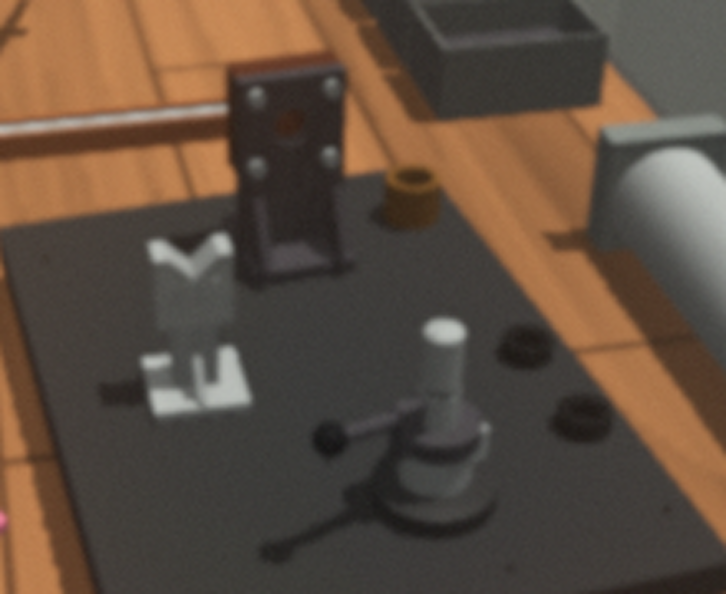

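The crops confirm the stand: light steel at scene (298,218), V open at the top, standing upright on the plate. The rod rest is at scene (309,296), with its knob at (264,263) and the white lug at (325,285). The end cap is at (371,190). Next I move over the plate for a wrist view.

```bash
python3 -m inch '[[[0.0256,-0.0173,-0.00625],0],[[0.0256,-0.0173,-0.00625],0],[[0.0256,-0.0173,-0.00625],0],[[0.0256,-0.0173,-0.00625],0],[[0.0256,-0.0173,-0.00625],0],[[0.0256,-0.0173,-0.00625],0],[[0.0256,-0.0173,-0.00625],0],[[0.0256,-0.0173,-0.00625],0]]' 1
python3 -m inch '[[[0.0256,-0.0173,-0.00625],0],[[0.0256,-0.0173,-0.00625],0],[[0.0256,-0.0173,-0.00625],0],[[0.0256,-0.0173,-0.00625],0],[[0.0256,-0.0173,-0.00625],0],[[0.0256,-0.0173,-0.00625],0],[[0.0256,-0.0173,-0.00625],0],[[0.0256,-0.0173,-0.00625],0]]'
python3 -m inch '[[[0.0256,-0.0173,-0.00625],0],[[0.0256,-0.0173,-0.00625],0],[[0.0256,-0.0173,-0.00625],0],[[0.0256,-0.0173,-0.00625],0],[[0.0256,-0.0173,-0.00625],0],[[0.0256,-0.0173,-0.00625],0],[[0.0256,-0.0173,-0.00625],0],[[0,0,0],0]]'
python3 -m inch '[[[0,0,0],0],[[0,0,0],0],[[0,0,0],0],[[0,0,0],0],[[0,0,0],0],[[0,0,0],0],[[0,0,0],0],[[0,0,0],0]]'
python3 - <<'E'
from h import *
import pickle
T=toolT();c=read_camera('wrist');c['T']=T@c['mount'];pickle.dump(c,open('w1.pkl','wb'));cv2.imwrite('pics/w1.png',c['frame'])
s=sense();print(T[:3,3],s['orientation'],s['q'])
for p in [(.641,-.125,.05),(.517,.012,.05),(.618,.174,.05)]: print(proj(c,p))
E
```

```text
time_s: 0.82
tcp_pos: [0.3495, -0.3947, 0.2813]
orientation: [-3.141, 0.0, 0.324]
wrist_force: [1.0, -0.3, 0.6]
finger_gap: 0.997
grasp_force: 0.0
time_s: 1.48
tcp_pos: [0.4997, -0.1983, 0.3313]
orientation: [-3.141, 0.0, 0.324]
wrist_force: [-0.2, -0.2, -0.6]
finger_gap: 1.006
grasp_force: 0.0
time_s: 2.15
tcp_pos: [0.6326, -0.0239, 0.3754]
orientation: [-3.14, -0.002, 0.329]
wrist_force: [-0.1, -0.0, -0.4]
finger_gap: 1.003
grasp_force: 0.0
time_s: 2.82
tcp_pos: [0.6303, -0.0282, 0.3751]
orientation: [3.142, -0.0, 0.323]
wrist_force: [-0.5, -0.3, -0.1]
finger_gap: 1.002
grasp_force: 0.0
[ 0.63033713 -0.02824936  0.37511951] [-3.14157651e+00 -3.09341192e-05  3.23498233e-01] [-1.62471799e-01  2.18623224e-02  1.40904966e+00  2.90072077e-05
  1.71066086e+00  1.08483034e+00]
(np.float64(391.32569858857653), np.float64(160.46221015721278))
(np.float64(266.36468909249083), np.float64(212.87474846320987))
(np.float64(164.86874588910638), np.float64(103.63178328023608))
```

View pics/w1.png

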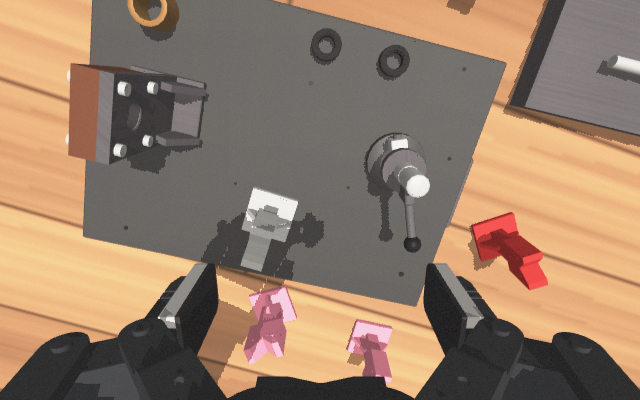

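The wrist view shows the stand foot around (270,212) with its head toward (257,255). The leg top is at (418,186), the knob at (412,244), the lug at (399,145), and the end cap foot's near edge around (195,112). I'll enlarge the stand and rest.

Run:
```python
from h import *
import pickle
c=pickle.load(open('w1.pkl','rb'));f=c['frame']
a=cv2.resize(f[170:290,220:320],None,fx=4,fy=4,interpolation=cv2.INTER_CUBIC)
b=cv2.resize(f[130:250,360:460],None,fx=4,fy=4,interpolation=cv2.INTER_CUBIC)
cv2.imwrite('pics/w1c.png',np.hstack([a,b]))
# white leg top
g=f.min(2); 
m=np.zeros_like(g);m[160:215,395:440]=(g[160:215,395:440]>185)*255
n,l,st,ce=cv2.connectedComponentsWithStats(m)
for i in range(1,n):
    if st[i,4]>30: print('leg',st[i],ce[i],onz(c,*ce[i],.175).round(4))
m=np.zeros_like(g);m[225:260,395:430]=(f.max(2)[225:260,395:430]<45)*255
n,l,st,ce=cv2.connectedComponentsWithStats(m)
for i in range(1,n):
    if st[i,4]>30: print('knob',st[i],ce[i],onz(c,*ce[i],.134).round(4))
print('lug',onz(c,399,145,.1))
# plate corners
for p in [(84,236),(417,306),(506,63)]: print(onz(c,*p,.05).round(4))
m=np.zeros_like(g);m[175:250,235:305]=(g[175:250,235:305]>150)*255
cs=max(cv2.findContours(m,0,2)[0],key=cv2.contourArea)
pts=np.array([onz(c,*p[0],.06)[:2] for p in cs],np.float32)
r=cv2.minAreaRect(pts);print('foot',r,cv2.boxPoints(r))
```

```text
leg [407 175  23  22 400] [417.7775 185.57  ] [ 0.6429 -0.1272  0.175 ]
knob [404 238   8  13  44] [406.45454545 242.47727273] [ 0.5673 -0.1568  0.134 ]
lug [ 0.66777055 -0.11374415  0.1       ]
[0.401  0.2482 0.05  ]
[ 0.4445 -0.2462  0.05  ]
[ 0.7981 -0.2126  0.05  ]
foot ((0.5185979008674622, 0.007237441837787628), (0.06554245948791504, 0.06278937309980392), 0.14850209653377533) [[ 0.48574543  0.03854709]
 [ 0.48590815 -0.02424208]
 [ 0.5514504  -0.0240722 ]
 [ 0.55128765  0.03871696]]
```

View pics/w1c.png

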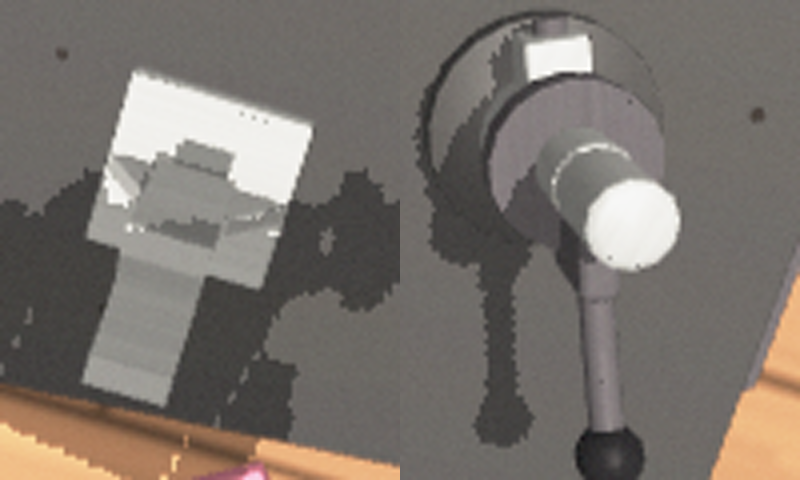

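Run:
```python
from h import *
import pickle
c=pickle.load(open('w1.pkl','rb'))
a=onz(c,253.2,187.5,.06);b=onz(c,298,202,.06);d=onz(c,286,242,.06);e=onz(c,242,230,.06)
print(a,b,d,e,np.linalg.norm(a-b),'yaw',np.arctan2((a-b)[0],-(a-b)[1])+0, 'ctr',(a+b+d+e)/4)
k=onz(c,412.5,243.75,.134);print('knob',k,np.linalg.norm((k-[.6429,-.1272,.134])[:2]),np.degrees(np.arctan2(k[1]+.1272,k[0]-.6429)))
cs=pickle.load(open('c0.pkl','rb'))
def tri(p,q):
    (o1,d1),(o2,d2)=ray(cs['scene'],*p,cs['scene']['T']),ray(cs['side'],*q,cs['side']['T'])
    t=np.linalg.lstsq(np.c_[d1,-d2],o2-o1,rcond=None)[0];x,y=o1+d1*t[0],o2+d2*t[1];return (x+y)/2,np.linalg.norm(x-y)
print('bore',tri((372.2,175.9),(337.9,157.6)))
print('legtop',tri((230+212/2.7,140+304/2.7),(250+445/3.3,120+331/3.3)))
```

```text
[0.55008865 0.03808021 0.06      ] [ 0.5495884  -0.02451355  0.06      ] [ 0.48796865 -0.02624635  0.06      ] [0.48604057 0.03669041 0.06      ] 0.06259576228527189 yaw 3.133600878867547 ctr [0.51842157 0.00600268 0.06      ]
knob [ 0.56806327 -0.16416435  0.134     ] 0.08346795802507075 -153.71370326712278
bore (array([0.61577856, 0.16470181, 0.15803876]), np.float64(0.0030612428617753508))
legtop (array([ 0.64211737, -0.12642291,  0.17165691]), np.float64(0.0007053931091670822))
```

```bash
python3 -m inch '[[[0,0,0],6.17],[[0,0,0],6.17],[[0,0,0],6.16],[[-0.0223,-0.0071,0.034],0],[[-0.0223,-0.0071,0.034],0],[[-0.0223,-0.0071,0.034],0],[[-0.0223,-0.0071,0.034],0],[[-0.0223,-0.0071,0.034],0]]' 1
```

```text
time_s: 3.53
tcp_pos: [0.5178, 0.0077, 0.2036]
orientation: [3.142, -0.001, 0.001]
wrist_force: [0.0, 0.7, -0.1]
finger_gap: 0.999
grasp_force: 0.0
```

```bash
python3 -m inch '[[[0,0,0.013],0],[[0,0,0.013],0],[[0,0,0.013],0],[[0,0,0.013],0],[[0,0,0.013],0],[[0,0,0.013],0],[[0,0,0.012],0],[[0,0,0],0]]' 1
python3 -m inch '[[[0,0,0],0],[[0,0,0],0],[[0,0,0],0],[[0,0,0],0],[[0,0,0],0],[[0,0,0],0],[[0,0,0],0],[[0,0,0],0]]' -1 50
```

```text
time_s: 4.2
tcp_pos: [0.5175, 0.0075, 0.1119]
orientation: [-3.141, 0.005, 0.001]
wrist_force: [-0.1, 1.4, -0.4]
finger_gap: 1.001
grasp_force: 0.0
time_s: 4.87
tcp_pos: [0.5194, 0.0077, 0.1159]
orientation: [-3.141, -0.001, 0.001]
wrist_force: [-0.6, 2.9, 3.6]
finger_gap: 0.275
grasp_force: 52.9
```

```bash
python3 -m inch '[[[0,0,-0.01],0],[[0,0,-0.01],0],[[0.018,-0.0024,0],0],[[0.0186,-0.0025,0],0],[[0.0186,-0.0024,0],0],[[0.0186,-0.0024,0],0],[[0.0186,-0.0024,0],0],[[0.0186,-0.0024,0],0]]'
python3 -m inch '[[[0,0,0],-2.6],[[0,0,0],-2.5],[[0,0,0],0],[[0,0,0.005],0],[[0,0,0.005],0],[[0,0,0.005],0],[[0,0,0],0],[[0,0,0],0]]'
```

```text
time_s: 5.53
tcp_pos: [0.6299, 0.022, 0.1341]
orientation: [3.141, 0.002, 0.001]
wrist_force: [-0.7, -0.1, -6.4]
finger_gap: 0.275
grasp_force: 51.9
time_s: 6.2
tcp_pos: [0.6291, 0.0221, 0.119]
orientation: [-3.141, 0.002, 0.09]
wrist_force: [0.3, -0.3, -5.6]
finger_gap: 0.273
grasp_force: 51.8
```

```bash
python3 -m inch '[[[0,0,0.001],0],[[0,0,0.001],0],[[0,0,0.001],0],[[0,0,0.0005],0],[[0,0,0],0],[[0,0,0],0],[[0,0,0],0],[[0,0,0],0]]'
```

```text
time_s: 6.87
tcp_pos: [0.63, 0.0221, 0.1167]
orientation: [3.142, -0.0, 0.09]
wrist_force: [-0.1, -1.0, -6.3]
finger_gap: 0.274
grasp_force: 51.8
```

```bash
python3 -m inch '[[[0,0,0.0005],0],[[0,0,0.0005],0],[[0,0,0.0005],0],[[0,0,0.0005],0],[[0,0,0],0],[[0,0,0],0],[[0,0,0],0],[[0,0,0],0]]'
```

```text
time_s: 7.53
tcp_pos: [0.6302, 0.0221, 0.116]
orientation: [3.142, -0.001, 0.09]
wrist_force: [-5.3, 1.1, 5.6]
finger_gap: 0.279
grasp_force: 53.2
```

```bash
python3 -m inch '[[[0,0,0],0],[[0,0,0],0],[[0,0,0],0],[[0,0,0],0],[[0,0,0],0],[[0,0,0],0],[[0,0,0],0],[[0,0,-0.005],0]]' 1
python3 -m inch '[[[0,0,-0.02],0],[[0,0,-0.03],0],[[0,0,-0.035],0],[[0,0,-0.035],0],[[0,0,-0.035],0],[[0,0,-0.035],0],[[0,0,-0.02],0],[[0,0,0],0]]'
python3 -m inch '[[[0,0.03,0],0],[[0,0.03,0],0],[[0,0.03,0],0],[[0,0,0],0],[[0,0,0],0],[[0,0,0],0],[[0,0,0],0],[[0,0,0],0]]'
python3 - <<'E'
from h import *
import pickle
T=toolT();c=read_camera('wrist');c['T']=T@c['mount'];pickle.dump(c,open('w2.pkl','wb'));cv2.imwrite('pics/w2.png',c['frame']);print(T)
for n in ['scene']:
    d=read_camera(n); pickle.dump(d,open('s2.pkl','wb'))
for p in [(.6429,-.1272,.175),(.6295,.0222,.05)]: print(proj(c,p))
E
```

```text
time_s: 8.2
tcp_pos: [0.6291, 0.0221, 0.1184]
orientation: [-3.141, 0.002, 0.09]
wrist_force: [-0.8, -0.9, -0.2]
finger_gap: 0.999
grasp_force: 0.0
time_s: 8.87
tcp_pos: [0.6321, 0.0219, 0.3379]
orientation: [3.139, -0.012, 0.09]
wrist_force: [-0.2, 0.4, 1.0]
finger_gap: 1.0
grasp_force: 0.0
time_s: 9.53
tcp_pos: [0.6379, -0.0665, 0.3294]
orientation: [-3.141, 0.0, 0.091]
wrist_force: [-0.4, -1.4, 0.4]
finger_gap: 0.998
grasp_force: 0.0
[[ 9.95828217e-01  9.12476222e-02 -1.83387189e-04  6.37908412e-01]
 [ 9.12476657e-02 -9.95828200e-01  2.44628292e-04 -6.64897985e-02]
 [-1.60300384e-04 -2.60341409e-04 -9.99999953e-01  3.29425261e-01]
 [ 0.00000000e+00  0.00000000e+00  0.00000000e+00  1.00000000e+00]]
(np.float64(390.26250478588497), np.float64(179.1865023199202))
(np.float64(244.6151187382975), np.float64(151.82637708926467))
```

View pics/w2.png

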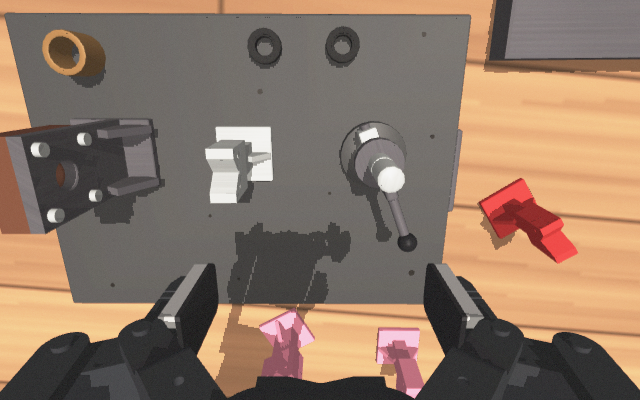

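The stand is upright at (245,165) with its foot square to the plate, and the leg top is at (391,179). I'll measure the placement.

Run:
```python
from h import *
import pickle
c=pickle.load(open('w2.pkl','rb'));f=c['frame'];g=f.min(2)
m=np.zeros_like(g);m[160:200,375:410]=(g[160:200,375:410]>185)*255
n,l,st,ce=cv2.connectedComponentsWithStats(m)
L=None
for i in range(1,n):
    if st[i,4]>100: L=onz(c,*ce[i],.175);print('leg',st[i],L.round(4))
ri=np.array([onz(c,u,v,.06)[:2] for u,v in [(216,127),(271.5,126.5),(272.5,181)]]);print('foot',ri,np.linalg.norm(ri[0]-ri[1]),np.linalg.norm(ri[1]-ri[2]),'ctr',(ri[0]+ri[2])/2)
e=ri[0]-ri[1];print('yaw',np.arctan2(-e[0],e[1]))
m=np.zeros_like(g);m[118:190,205:285]=(g[118:190,205:285]>200)*255
cs=max(cv2.findContours(m,0,2)[0],key=cv2.contourArea)[:,0];print('bbox',cs.min(0),cs.max(0))
p=[onz(c,u,v,.05)[:2] for u,v in [(7,13),(470,15),(426,303),(75,303)]]
for i in range(4):
    d=p[i]-p[(i+1)%4]; print('edge',np.linalg.norm(d).round(4),np.degrees(np.arctan2(d[1],d[0])).round(2))
for u,v in [(155,119),(160,183)]: print('capfoot',onz(c,u,v,.05).round(4))
k=onz(c,407,242,.134);print('knob',k,np.hypot(*(k-L)[:2]),np.degrees(np.arctan2((k-L)[1],(k-L)[0])))
C=(ri[0]+ri[2])/2-L[:2];th=.09;print('along',C@[-np.sin(th),np.cos(th)],'across',C@[np.cos(th),np.sin(th)])
```

```text
leg [378 167  27  26 545] [ 0.6429 -0.1276  0.175 ]
foot [[ 0.65711916  0.05335733]
 [ 0.66341194 -0.00941424]
 [ 0.59946759 -0.01374352]] 0.06308621028176559 0.06409072796228237 ctr [0.62829338 0.01980691]
yaw 0.09991499164653998
bbox [216 127] [272 180]
edge 0.4917 94.98
edge 0.3555 2.85
edge 0.48 -84.76
edge 0.3575 -175.26
capfoot [0.6584 0.1264 0.05  ]
capfoot [0.5816 0.1242 0.05  ]
knob [ 0.56796561 -0.16366208  0.134     ] 0.08319861101946158 -154.31993694592904
along 0.14813561618669135 across -0.001344365083839786
```

Placed well: 148 mm along the line and 1.3 mm off it. Next the leg at (0.6429,-0.1275), with the lever at azimuth -154°.

```bash
python3 -m inch '[[[-0.0006,0.0306,0.02],0],[[0,0.0306,0.02],0],[[0,0,0.02],-5],[[0,0,0.02],-5],[[0,0,0.02],-4.8],[[0,0,0.01],0],[[0,0,0],0],[[0,0,0],0]]' 1
python3 - <<'E'
from h import *
T=toolT();print(T[:3,3],T[:3,:3].T@(np.array([.6429,-.1275,.138])-T[:3,3]),sense()['orientation'])
E
```

```text
time_s: 10.3
tcp_pos: [0.6429, -0.1281, 0.2195]
orientation: [-3.141, 0.0, 0.347]
wrist_force: [0.7, -0.1, 0.5]
finger_gap: 1.0
grasp_force: 0.0
[ 0.64288824 -0.12813487  0.21953964] [ 0.00025966 -0.00056597  0.08153973] [-3.14126103e+00  4.00304473e-04  3.47096950e-01]
```

```bash
python3 -m inch '[[[0,-0.0005,0.012],0],[[0,0,0.012],0],[[0,0,0.012],0],[[0,0,0.012],0],[[0,0,0.012],0],[[0,0,0.012],0],[[0,0,0.009],0],[[0,0,0],0]]' 1
python3 -m inch '[[[0,0,0],0],[[0,0,0],0],[[0,0,0],0],[[0,0,0],0],[[0,0,0],0],[[0,0,0],0],[[0,0,0],0],[[0,0,0],0]]' -1 100
python3 - <<'E'
from h import *
import pickle
c=read_camera('side');d=read_camera('scene');pickle.dump((c,d),open('g1.pkl','wb'));s=sense();print(s['tcp_pos'],s['wrist_force'],s['wrist_torque'])
E
```

```text
time_s: 10.97
tcp_pos: [0.641, -0.1276, 0.1349]
orientation: [-3.138, 0.004, 0.348]
wrist_force: [-0.1, 0.4, 0.0]
finger_gap: 1.004
grasp_force: 0.0
time_s: 11.63
tcp_pos: [0.6427, -0.1268, 0.14]
orientation: [-3.139, -0.001, 0.349]
wrist_force: [-2.6, 4.2, 3.9]
finger_gap: 0.253
grasp_force: 97.7
[ 0.64270964 -0.12682815  0.14000112] [-4.25822545  4.38740298  4.98027065] [ 0.65896602  0.50053845 -0.0255863 ]
```

```bash
python3 -m inch '[[[0,0,0.004],0],[[0,0,0.004],0],[[0,0,0.004],0],[[0,0,0.004],0],[[0,0,0.004],0],[[0,0,0.003],0],[[0,0,0],0],[[0,0,0],0]]'
python3 -m inch '[[[0,0,0],0],[[0,0,0],0],[[0,0,0],0],[[0,0,0],0],[[0,0,0],0],[[0,0,0],0],[[0,0,0],0],[[0,0,0],0]]'
python3 - <<'E'
from h import *
import pickle
c=read_camera('side');d=read_camera('scene');pickle.dump((c,d),open('g2.pkl','wb'));s=sense();print(s['tcp_pos'],s['wrist_force'],s['wrist_torque'])
c1,d1=pickle.load(open('g1.pkl','rb'))
r=[]
for k,(A,u,v) in enumerate([(c1,384,220),(c,384,230),(d1,309,253),(d,309,262)]):
    r.append(cv2.resize(A['frame'][v-45:v+45,u-45:u+45],(380,290) if 0 else (290,290),interpolation=cv2.INTER_CUBIC))
cv2.imwrite('pics/g.png',np.vstack([np.hstack(r[:2]),np.hstack(r[2:])]))
E
```

```text
time_s: 12.4
tcp_pos: [0.6427, -0.1269, 0.1178]
orientation: [-3.139, -0.0, 0.349]
wrist_force: [-6.7, 5.1, 9.7]
finger_gap: 0.258
grasp_force: 97.8
time_s: 13.07
tcp_pos: [0.6427, -0.1269, 0.118]
orientation: [-3.139, -0.0, 0.349]
wrist_force: [-6.0, 5.1, 9.0]
finger_gap: 0.252
grasp_force: 97.8
[ 0.64272938 -0.12684224  0.11800692] [-6.73692683  4.99666513  9.60591718] [ 0.7681804   0.91040713 -0.00653691]
```

View pics/g.png

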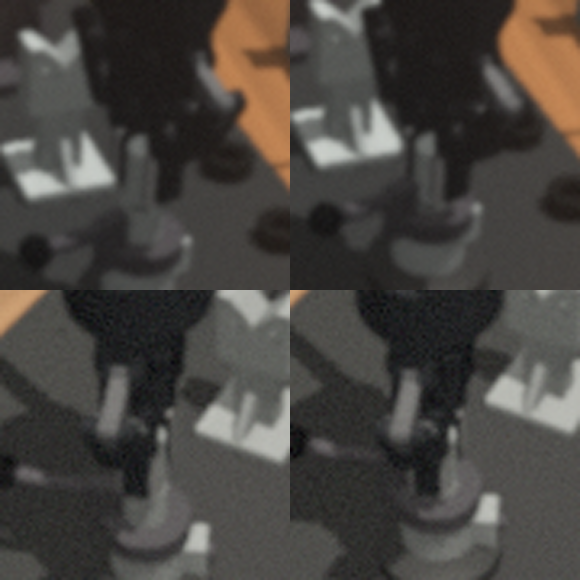

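The crops show the leg pushed down by about the expected amount. The fingertip stands beside the lever, clear of the ring. 3 mm more is needed.

```bash
python3 -m inch '[[[-0.0003,-0.0006,0.001],0],[[0,0,0.001],0],[[0,0,0.001],0],[[0,0,0],0],[[0,0,0],0],[[0,0,0],0],[[0,0,0],0],[[0,0,0],0]]'
```

```text
time_s: 13.83
tcp_pos: [0.6427, -0.1268, 0.1154]
orientation: [-3.141, -0.001, 0.349]
wrist_force: [-3.6, 4.3, 9.3]
finger_gap: 0.259
grasp_force: 98.1
```

```bash
python3 -m inch '[[[0,0,0.0003],4],[[0,0,0],4],[[0,0,0],4],[[0,0,0],4],[[0,0,0],4],[[0,0,0],4],[[0,0,0],0],[[0,0,0],0]]'
python3 -c "
from h import *
s=sense();print(s['wrist_force'],s['wrist_torque'],s['q'][5])"
```

```text
time_s: 14.5
tcp_pos: [0.6428, -0.1272, 0.1153]
orientation: [-3.141, -0.001, -0.07]
wrist_force: [-4.9, 2.7, 8.5]
finger_gap: 0.258
grasp_force: 98.6
[-4.87270189  2.70687991  8.54400922] [0.50779116 0.81382646 0.01782577] 1.3316915886890757
```

```bash
python3 -m inch '[[[0,0,0],4],[[0,0,0],4],[[0,0,0],4],[[0,0,0],4],[[0,0,0],4],[[0,0,0],0],[[0,0,0],0],[[0,0,0],0]]'
python3 -c "
from h import *
s=sense();print(s['wrist_force'],s['wrist_torque'],s['q'][5])"
python3 -m inch '[[[0,0,0],4],[[0,0,0],4],[[0,0,0],4],[[0,0,0],4],[[0,0,0],0],[[0,0,0],0],[[0,0,0],0],[[0,0,0],0]]'
python3 - <<'E'
from h import *
import pickle
T=toolT();s=sense();print(s['wrist_force'],s['wrist_torque'],s['q'][5])
c=read_camera('side');d=read_camera('scene');w=read_camera('wrist');pickle.dump((c,d),open('g3.pkl','wb'))
r=[cv2.resize(A['frame'][v-45:v+45,u-55:u+55],(395,320),interpolation=cv2.INTER_CUBIC) for A,u,v in [(c,374,230),(d,299,262)]]
r=np.vstack([np.hstack(r),cv2.resize(w['frame'][60:340,100:540],(395,250)).repeat(1,0) if 0 else np.hstack([cv2.resize(w['frame'][:,80:560],(395,270)),np.zeros((270,395,3),np.uint8)])])
cv2.imwrite('pics/g3.png',r)
E
```

```text
time_s: 15.17
tcp_pos: [0.6427, -0.1275, 0.1153]
orientation: [-3.141, -0.001, -0.419]
wrist_force: [-4.9, 2.1, 10.2]
finger_gap: 0.254
grasp_force: 98.2
[-4.93957781  2.11468422 10.18015065] [0.33223661 0.84042007 0.00392773] 1.6806713080985183
time_s: 15.83
tcp_pos: [0.6426, -0.1277, 0.1153]
orientation: [-3.141, -0.001, -0.699]
wrist_force: [-6.0, 1.9, 10.1]
finger_gap: 0.258
grasp_force: 99.1
[-6.02272229  1.86770211 10.05731838] [0.22947646 0.94345792 0.00344633] 1.9599737494135918
```

View pics/g3.png

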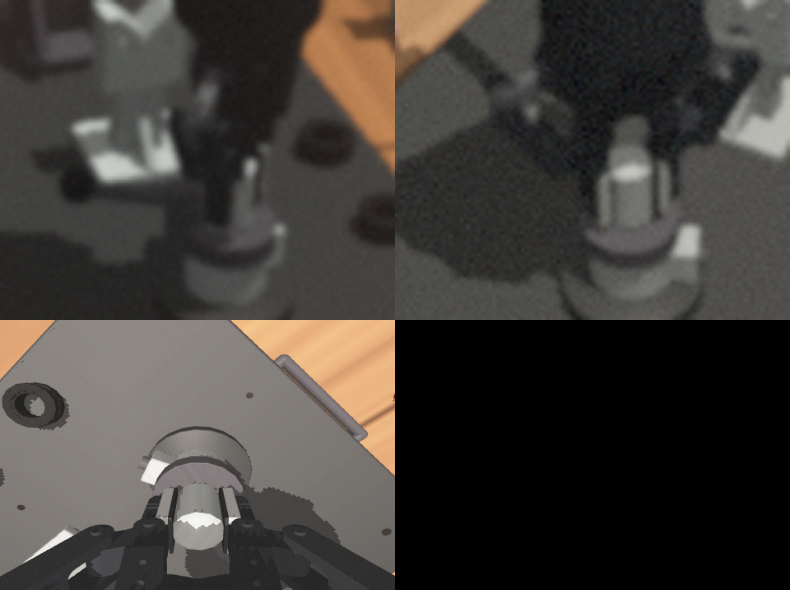

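The side crop shows the lever swinging with the knob at about (341,237). The leg is still gripped just above the ring. I'll work out the knob's angle and keep turning.

```bash
cat > knob.py <<'E'
from h import *
s=sense();c=read_camera('side');f=c['frame']
L=np.array([.6429,-.1275,.134])
best=None
for a in range(206,145,-1):
    p=L+.082*np.array([np.cos(np.radians(a)),np.sin(np.radians(a)),0])
    u,v=map(int,np.round(proj(c,p))); print(a,(u,v),int(f[v-2:v+3,u-2:u+3].max(2).mean()),end='; ') if a%3==0 else None
print();print(s['wrist_force'].round(1),s['wrist_torque'].round(2),s['tcp_pos'].round(4))
E
python3 - <<'E'
from h import *
import pickle
c,d=pickle.load(open('g3.pkl','rb'))
k=onz(c,340.7,237,.134);print(k,np.hypot(k[0]-.6429,k[1]+.1275),np.degrees(np.arctan2(k[1]+.1275,k[0]-.6429))%360)
E
python3 -m inch '[[[0,0,0],4],[[0,0,0],4],[[0,0,0],3],[[0,0,0],3],[[0,0,0],2],[[0,0,0],0],[[0,0,0],0],[[0,0,0],0]]'
python3 knob.py
```

```text
[ 0.56157721 -0.11102947  0.134     ] 0.08297393942974145 168.55059725977875
time_s: 16.65
tcp_pos: [0.6424, -0.1279, 0.1153]
orientation: [3.141, -0.001, -0.977]
wrist_force: [-5.3, 1.7, 9.3]
finger_gap: 0.257
grasp_force: 100.9
204 (350, 253) 65; 201 (349, 251) 65; 198 (347, 250) 65; 195 (346, 249) 64; 192 (345, 248) 64; 189 (344, 246) 64; 186 (343, 245) 64; 183 (343, 244) 64; 180 (342, 242) 64; 177 (342, 241) 64; 174 (341, 239) 64; 171 (341, 238) 62; 168 (341, 237) 57; 165 (341, 235) 41; 162 (341, 234) 33; 159 (342, 233) 28; 156 (342, 232) 25; 153 (343, 230) 31; 150 (343, 229) 37; 147 (344, 228) 58; 
[-5.3  1.7  9.3] [0.12 1.11 0.21] [ 0.6424 -0.1279  0.1153]
```

```bash
python3 -m inch '[[[0,0,0],1],[[0,0,0],1],[[0,0,0],1],[[0,0,0],0],[[0,0,0],0],[[0,0,0],0],[[0,0,0],0],[[0,0,0],0]]'
python3 knob.py
```

```text
time_s: 17.37
tcp_pos: [0.6424, -0.1281, 0.1153]
orientation: [3.141, -0.001, -1.028]
wrist_force: [-5.8, 0.1, 10.3]
finger_gap: 0.257
grasp_force: 105.1
204 (350, 253) 64; 201 (349, 251) 64; 198 (347, 250) 65; 195 (346, 249) 65; 192 (345, 248) 65; 189 (344, 246) 65; 186 (343, 245) 65; 183 (343, 244) 64; 180 (342, 242) 65; 177 (342, 241) 65; 174 (341, 239) 65; 171 (341, 238) 62; 168 (341, 237) 57; 165 (341, 235) 41; 162 (341, 234) 33; 159 (342, 233) 28; 156 (342, 232) 26; 153 (343, 230) 31; 150 (343, 229) 36; 147 (344, 228) 57; 
[-5.8  0.1 10.3] [0.04 1.09 0.57] [ 0.6424 -0.1281  0.1153]
```

The knob stayed put through the extra 3° while the torque rose to 0.57 N m, so the lever is on its stop. The leg height is unchanged, so I hand in.

```bash
python3 -c "
from rig import sign_off
print(sign_off())"
```

```text
the job is handed in; nothing more can be done
None
```

I handed the job in: the V-stand stands about 2 mm from the midpoint and 1.3 mm off the bore's line, the leg is gripped about level with its groove mark, and the cam lever is shut on its stop; no verdict was returned.

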